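# Refit the bayonet filter of the bench suction unit and switch it on

## Robot

A 6-joint arm with a two-finger parallel gripper is mounted at the origin on a cart in front of the work surface, level with it; the furniture and walls round the work are solid. World frame = base frame: x ahead of the robot, y to its left, z up, the work surface at z = 0. Lengths are in m, angles in degrees, forces in N, time in s.
With the tool pointing down it reaches from about 0.325 to 0.775 m from the base axis. Payload 5.5 kg.
Tool frame: the origin (TCP) lies at the centre of the arm's flange, where the gripper is bolted on; the fingertips stand 182 mm ahead of it and the grasp point (between the pads) lies 163 mm ahead of it; z points along the fingers, y is the line along which they close (so a half turn about z gives the same grasp; the last joint's range is limited). The gripper opens to 88 mm and grips with 3 to 60 N. Pads are 20 mm wide; open, the fingers measure 115 mm over their backs; the gripper's body (75 mm by 178 mm) begins 61 mm behind the grasp point.
Start: joints at [-69.483, 5.22, 70.514, -0, 104.267, -3.249], TCP at [0.242, -0.549, 0.405] pointing down, gripper open.
Joint ranges: [-164.24, 164.24], [-49.07, 125.15], [9.68, 141.18], [-86.29, 266.29], [3.28, 154.24], [-151.56, 151.56]. Speed limits (degrees/s): [147.25, 147.25, 172.46, 180, 180, 180].

## Interface

Orientations are given as [roll, pitch, yaw] about the fixed x, y, z axes, in that order (R = Rz(yaw) Ry(pitch) Rx(roll)).
In Python, from station import r gives the robot as it stands. The module is installed in compiled form; this text tells all that it offers. Calls block until the motion is done:
- r.reach(position, orientation): joint-space move of the TCP to a pose.
- r.servo_line(position, rotation=None, speed=0.15): straight line of the TCP; rotation=None keeps the orientation; speed is the mean speed in m/s.
- r.move_joints(angles): joint-space move.
- r.let_go() and r.grab(squeeze=None): open the fingers fully, or close them until they stop; squeeze is the grip in N (None keeps the last).
- r.wait(seconds).
- r.inverse_kinematics(position, orientation): joint angles nearest the present ones, or None.
- r.sense(): the state.
- r.snapshot(name): name is "side" or "top"; returns a dict with "frame" (420x560x3 uint8, red, green, blue), "fx", "fy", "cx", "cy" (pixels), "R" (3x3) and "t" (3): a world point X has camera coordinates R X + t. Camera axes: x right, y down, z forward; pixel columns grow to the right and rows downward; lengths in m; the calibration is good to about 2 mm. A picture is of the moment at which its call begins. There is no depth.
A pose or a line that the arm cannot do raises r.IKError and nothing moves.
- r.hand_in(): hands the job in; it is judged then, once.
The state is a dict: "clock": time; "joints": joint angles; "joint_vel": joint speeds; "joint_torque": joint torques, N m; "tcp_pos": TCP position; "orientation": TCP orientation; "contact_force": force on the tool from outside, world axes, zero at the start; "torque": the same for the moment, N m; "opening": finger opening in m; "gripper_force": force on a finger pad.
Only numpy, scipy, OpenCV 4.12 (cv2) and the standard library are available. Lean on these libraries where they do the work, as an engineer would, in place of code of your own. Each camera call takes 0.05 s, during which the arm holds its last target. There are 200 camera calls.

## Task

Put the filter cartridge into the round mouth of the suction unit, with its two pins through the two slots, push it down against the spring, turn it clockwise about a quarter turn to the stop and let the spring lift it so that it clicks home in the locked position. Only then flip the unit's red-knobbed switch over, all the way to the far side. Leave the oil bottle and the glue bottle standing where they are.

Things in the scene. Friction and masses are not known exactly. Their poses are not given: they have to be found in the camera images.
- filter_cap: Filter cartridge with bayonet cap, 0.15 kg, standing loose and upright. Origin: centre of its underside; z up; x along grip bar and pins. Brown and white pleated filter, radius 17 mm, up to 24 mm; grey spigot, radius 20 mm, up to 44.5 mm; black flange, radius 34 mm, from 44.5 to 50.5 mm, white mark over each pin; orange grip bar above. It fits either way round (half turn).
- suction_unit: Suction unit, fixed. Origin: on the axis of its blue round filter housing (radius 44 mm, 70 mm high), at bench level; z up; x along the mouth's two slots. A grey plinth, 20 mm high, carries housing and switch: it reaches 67 mm to +y, 168 mm to -y, 63 mm to +x and -x of that axis. A black hose stub sticks out to 72 mm on +x, its top 57 mm over the bench.
- mouth (a point): Centre of the mouth, level with the rim (70 mm over the bench), axes as the unit's. Bore radius 22.5 mm; slots along +x and -x (white marks on the rim) reach 33 mm from the axis, 12 mm wide at the bore, wider outwards. Mouth ring 8 mm thick. Under it the pins can go clockwise (seen from above) from the slots to a stop 83 degrees on; the other way is blocked.
- lock_axis (a point): The mouth's centre, x axis turned 80 degrees clockwise from the unit's (red marks on the rim): the line on which pins and grip bar lie when locked. There the ring's underside has two pockets, 3 mm deep and 4 degrees of play either way, into which the spring lifts the pins when the cartridge is let go.
- follower (a joint): Spring plate in the housing under the cartridge (m, 0 up, grows downward; top 35.5 mm over the bench at 0). 6 N to start it, 0.5 N more per mm. Cartridge merely dropped in: 0, pins in the slots, it cannot turn. Pushed over 7 mm it can turn; at 10 mm the flange meets the rim. Locked: 0.004, underside of the cartridge about 32 mm over the bench.
- switch (a joint): Toggle lever of the unit (rad): 0 off, leaning to the unit's -x (to the robot); 1.0 on, leaning to its +x. It turns about the unit's y and stays where it is left (0.06 N m). Its pivot is 120 mm to the unit's -y of the housing's axis, 42 mm over the bench.
- switch_tip (a point): Centre of the red ball (radius 13 mm) at the end of the switch lever, 45 mm from the pivot.
- oil_bottle: Dark oil bottle, diameter 42 mm, 69 mm high, loose; origin at the centre of its underside. Not to be disturbed.
- glue_bottle: Small white glue bottle with a blue cap ring, diameter 27 mm, 74 mm high, loose; origin at the centre of its underside. Not to be disturbed.
- cap_pins (a point): On the cartridge's axis, 30 mm over its underside, axes as the cartridge's: axis of the two round steel pins, diameter 7 mm, that stick out of the spigot along +x and -x to 28 mm from the axis.
- cap_grip (a point): Centre of the orange grip bar, 63.5 mm over the cartridge's underside. The bar is 52 mm long along the cartridge's x, 14 mm thick along its y and 26 mm high; it stands on the flange.

How it is judged:
By the outcome, as a careful person would: the job done as asked, in the order asked, and still so for the second after the job is handed in, with the robot touching nothing.
It also fails if it takes over 59 s, if anything falls off the work surface, if the arm or the gripper's body presses on something with over 40 N, if the wrist force passes 120 N, or if a joint passes its speed limit or range.

## Working session

There is one attempt and no reset: what is moved stays moved. The work goes in short steps, each a Python script; the robot and the scene stay as the last script left them, time stands still between calls to the robot, and variables do not carry over. Pictures are saved under pics/ and viewed, at most 10 in all, crops included, and the job is handed in when it is done.

```bash
mkdir -p pics; ls; python3 - <<'E'
from station import r
import cv2,numpy as np
for n in("side","top"):
    s=r.snapshot(n); cv2.imwrite(f"pics/{n}0.png",s["frame"][:,:,::-1])
    R=np.array(s["R"]);t=np.array(s["t"]);print(n,s["fx"],s["cx"],s["cy"],"cam",(-R.T@t).round(3),R[2].round(3))
print(r.sense())
E
```

```text
pics
side 436.70093927625743 280.81144261669004 216.62808617281843 cam [0.319 0.855 0.916] [ 0.154 -0.719 -0.678]
top 471.6951055366785 277.83380290192036 211.7238554572355 cam [ 0.399 -0.023  1.224] [ 0.101 -0.011 -0.995]
{'clock': 0.1, 'joints': array([-6.94819346e+01,  5.25993363e+00,  7.05744324e+01, -2.48917285e-03,
        1.04265116e+02, -3.24953177e+00]), 'joint_vel': array([-0.01623647, -0.07324933, -0.14678626,  0.02425079,  0.00972123,
       -0.03739485]), 'joint_torque': array([ 3.68134934e-03, -4.47857094e+01, -4.07570815e+01,  7.00731017e-02,
        2.84219318e-02, -9.14688144e-05]), 'tcp_pos': array([ 0.24182215, -0.54917812,  0.40361315]), 'orientation': array([-1.79900541e+02, -3.22948984e-03,  2.37669831e+01]), 'contact_force': array([ 0.21116358, -0.11911243, -0.65579474]), 'torque': array([-0.00106575, -0.000184  , -0.01346861]), 'gripper_force': 0.0, 'opening': 0.08826088937977415}
```

View pics/top0.png

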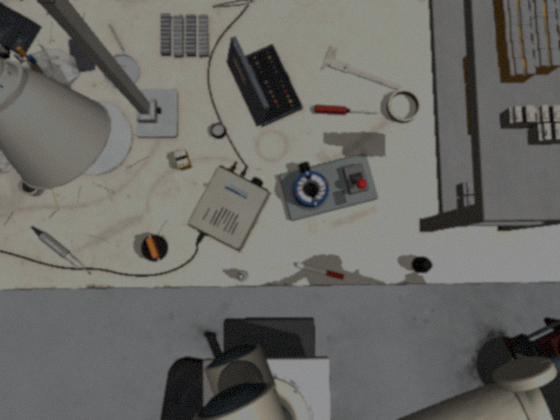

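View pics/side0.png

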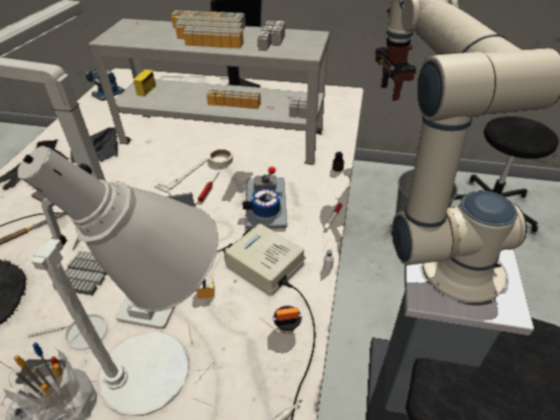

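The top view shows the cartridge with its orange bar at (152,247), the unit's housing at (310,188) and the red knob at (361,183). The glue bottle is at (236,274) and the oil bottle at (421,264). In the side view the cartridge is at (288,315), the housing at (266,205), the knob at (271,170), the glue at (328,258) and the oil at (338,160).

```bash
cat > h.py <<'E'
import cv2,numpy as np
from station import r
def snap(n):
    s=r.snapshot(n); s["R"]=np.array(s["R"]); s["t"]=np.array(s["t"]); s["hsv"]=cv2.cvtColor(s["frame"],cv2.COLOR_RGB2HSV); return s
def ray(s,u,v):
    d=s["R"].T@np.array([(u-s["cx"])/s["fx"],(v-s["cy"])/s["fy"],1]); return -s["R"].T@s["t"],d
def onz(s,u,v,z):
    c,d=ray(s,u,v); return c+d*(z-c[2])/d[2]
def tri(s1,p1,s2,p2):
    c1,d1=ray(s1,*p1); c2,d2=ray(s2,*p2)
    k=np.linalg.lstsq(np.c_[d1,-d2],c2-c1,rcond=None)[0]; a,b=c1+k[0]*d1,c2+k[1]*d2
    return (a+b)/2,np.linalg.norm(a-b)
def proj(s,X):
    p=s["R"]@X+s["t"]; return np.array([s["cx"]+s["fx"]*p[0]/p[2],s["cy"]+s["fy"]*p[1]/p[2]])
def mask(s,lo,hi,box):
    m=cv2.inRange(s["hsv"],lo,hi); k=np.zeros_like(m); x0,y0,x1,y1=box; k[y0:y1,x0:x1]=m[y0:y1,x0:x1]; return k
def cen(m): 
    M=cv2.moments(m,True); return np.array([M["m10"],M["m01"]])/M["m00"],M["m00"]
def axis(s,m,z):
    """main axis (deg) and centre of a mask laid on plane z"""
    ys,xs=np.nonzero(m); P=np.array([onz(s,x,y,z)[:2] for x,y in zip(xs,ys)])
    w,V=np.linalg.eigh(np.cov(P.T)); return P.mean(0),np.degrees(np.arctan2(V[1,1],V[0,1]))%180,4*np.sqrt(w)
E
python3 - <<'E'
from h import *
S,T=snap("side"),snap("top")
OR=((5,120,90),(20,255,255)); RED=((0,150,90),(4,255,255)); BL=((100,90,30),(125,255,255))
mo=mask(T,*OR,(130,225,175,270)); ms=mask(S,*OR,(265,295,310,335))
print("orange",cen(mo),cen(ms),tri(T,cen(mo)[0],S,cen(ms)[0]),axis(T,mo,.0765))
def red(s,b): 
    m=mask(s,(0,150,70),(5,255,255),b)|mask(s,(172,150,70),(180,255,255),b); return m
rt,rs=red(T,(345,165,380,205)),red(S,(255,160,285,182))
print("knob",cen(rt),cen(rs),tri(T,cen(rt)[0],S,cen(rs)[0]))
bt=mask(T,*BL,(285,160,335,215)); bs=mask(S,*BL,(240,180,295,225))
for s,b in((T,bt),(S,bs)):
    c=np.vstack(cv2.findContours(b,0,2)[0]); print("blue",cen(b),cv2.boundingRect(c),cv2.minEnclosingCircle(c),cv2.fitEllipse(c))
a=cv2.resize(T["frame"][150:225,270:385],None,fx=6,fy=6,interpolation=2)[:450,:690]
cv2.imwrite("pics/c1.png",a[:,:,::-1])
a=cv2.resize(S["frame"][155:230,225:310],None,fx=7,fy=7,interpolation=2)
cv2.imwrite("pics/c2.png",a[:,:,::-1])
E
```

```text
orange (array([151.81395349, 247.43410853]), 129.0) (array([286.63598326, 313.0251046 ]), 239.0) (array([0.43271114, 0.27430701, 0.06489558]), np.float64(0.0008608087028347098)) (array([0.43196761, 0.2712869 ]), np.float64(22.110759165680236), array([0.01712503, 0.0577343 ]))
knob (array([361.0625 , 183.15625]), 64.0) (array([271.40740741, 169.74074074]), 27.0) (array([ 0.58265987, -0.24024042,  0.08021815]), np.float64(0.0006158275651949699))
blue (array([308.81188119, 189.01320132]), 303.0) (293, 170, 36, 37) ((310.30133056640625, 188.027587890625), 18.173982620239258) ((310.4140319824219, 188.18124389648438), (32.32020950317383, 33.76704406738281), 78.30648040771484)
blue (array([264.83678756, 205.97150259]), 386.0) (251, 188, 29, 29) ((265.6730651855469, 202.0), 15.543818473815918) ((265.1018371582031, 201.50624084472656), (26.933048248291016, 28.956865310668945), 28.585851669311523)
```

View pics/c1.png

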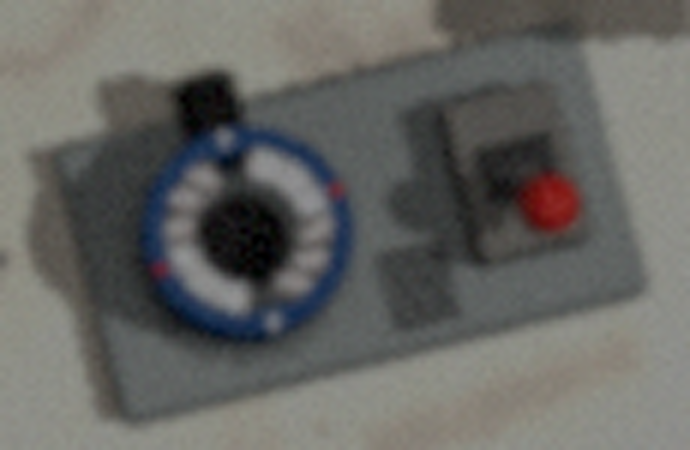

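View pics/c2.png

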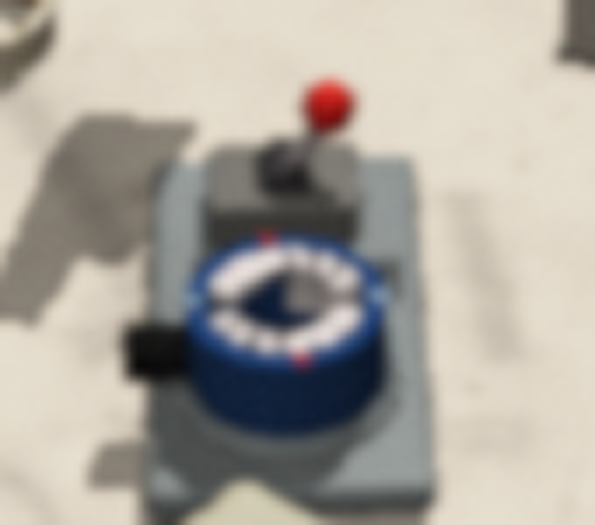

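The top crop shows white marks at about (225,140) and (275,320), red marks at (338,190) and (160,269), and the knob at (550,202). The side crop shows white marks at (193,300) and (380,293), and red marks at (267,238) and (303,358). The next step is to triangulate these, check the lamp, shelf and bottles, and check the reach.

```bash
python3 - <<'E'
from h import *
S,T=snap("side"),snap("top")
t=lambda x,y:((x+.5)/6-.5+270,(y+.5)/6-.5+150)
s=lambda x,y:((x+.5)/7-.5+225,(y+.5)/7-.5+155)
prs={"w+":(t(225,140),s(193,300)),"w-":(t(275,320),s(380,293)),"r-y":(t(338,190),s(267,238)),"r+y":(t(160,269),s(303,358))}
for k,(a,b) in prs.items(): print(k,tri(T,a,S,b)[0].round(4),tri(T,a,S,b)[1].round(4),"T@.07",onz(T,*a,.07)[:2].round(4),"S@.07",onz(S,*b,.07)[:2].round(4))
for n,sc in(("T",0),("S",1)):
    C=T if sc==0 else S
    P={k:onz(C,*v[sc],.07)[:2] for k,v in prs.items()}
    d=P["w+"]-P["w-"]; e=P["r+y"]-P["r-y"]
    print(n,"centre",np.mean(list(P.values()),0).round(4),(P["w+"]+P["w-"])/2,"yaw",np.degrees(np.arctan2(d[1],d[0])),np.degrees(np.arctan2(e[1],e[0]))-100, np.linalg.norm(d),np.linalg.norm(e))
ms=mask(S,(5,120,90),(20,255,255),(265,295,310,335)); print("bar S",axis(S,ms,.0765))
# black flange ellipse around the bar
for C,b in((T,(130,225,175,270)),(S,(262,292,312,340))):
    m=cv2.inRange(C["hsv"],(0,0,0),(180,255,60))|cv2.inRange(C["hsv"],(5,120,90),(20,255,255)); k=np.zeros_like(m);k[b[1]:b[3],b[0]:b[2]]=m[b[1]:b[3],b[0]:b[2]]
    c=max(cv2.findContours(k,0,1)[0],key=cv2.contourArea); e=cv2.fitEllipse(c); print("flange",e,onz(C,*e[0],.0505).round(4))
print("glue",onz(T,236,274,.05),onz(S,328,264,.0)," oil",onz(T,421,264,.06),"lamp",tri(T,(110,140),S,(214,235)),"lamp ctr rim",tri(T,(95,165),S,(195,290)),"shelf corner",onz(T,421,228,.3),onz(T,440,215,.2))
for p,y in (((.433,.274,.2345),202),((.433,.274,.40),202),((.575,-.135,.35),195),((.575,-.135,.26),113)):
    print(r.inverse_kinematics(p,[180,0,y]))
E
```

```text
w+ [ 0.6125 -0.1088  0.0688] 0.0009 T@.07 [ 0.6118 -0.1088] S@.07 [ 0.6125 -0.1075]
w- [ 0.5358 -0.1281  0.0691] 0.0018 T@.07 [ 0.5366 -0.1279] S@.07 [ 0.5347 -0.127 ]
r-y [ 0.5908 -0.1551  0.0695] 0.0007 T@.07 [ 0.5904 -0.1551] S@.07 [ 0.591  -0.1544]
r+y [ 0.5584 -0.0811  0.0686] 0.0002 T@.07 [ 0.5583 -0.081 ] S@.07 [ 0.5579 -0.0796]
T centre [ 0.5743 -0.1182] [ 0.57421053 -0.11833422] yaw 14.27687350424368 13.404469760548722 0.07758869895191244 0.08072903025869661
S centre [ 0.574  -0.1171] [ 0.57363532 -0.11725847] yaw 14.103834672817303 13.896124307696084 0.08024621073674007 0.08189320088142325
bar S (array([0.43157605, 0.28220711]), np.float64(22.611480681614324), array([0.03363517, 0.05752174]))
flange ((153.4462890625, 247.17799377441406), (22.98151969909668, 26.29258918762207), 67.96922302246094) [0.4333 0.2739 0.0505]
flange ((286.98876953125, 318.10809326171875), (23.258487701416016, 24.45433235168457), 45.52641296386719) [0.4316 0.2782 0.0505]
glue [0.36472613 0.07000148 0.05      ] [0.36041347 0.04989146 0.        ]  oil [ 0.38348003 -0.38560371  0.06      ] lamp (array([0.60570887, 0.28889137, 0.31317356]), np.float64(0.06069503897102669)) lamp ctr rim (array([0.60512086, 0.35965398, 0.21699609]), np.float64(0.003963593695512304)) shelf corner [ 0.45710946 -0.31380804  0.3       ] [ 0.49134382 -0.38825399  0.2       ]
[ 28.5208603   -6.38901316  99.35221749   0.          87.03679566
 -83.4791397 ]
[ 28.5208603   -8.33961441  84.29986125   0.         104.03975315
 -83.4791397 ]
[ -16.51281067    3.52883448   77.8160175     0.           98.65514802
 -121.51281067]
[-16.51281067   4.91116044  85.51877009   0.          89.57006947
 -39.51281067]
```

```bash
python3 - <<'E'
from h import *
c=[.4327,.2743]
r.servo_line([.27,-.36,.42],speed=.25)
r.reach([.38,-.12,.42],[180,0,112])
r.reach([c[0],c[1],.30],[180,0,202.3])
r.servo_line([c[0],c[1],.2345],speed=.08)
r.grab(30)
s=r.sense();print(s["clock"],s["opening"],s["gripper_force"],s["tcp_pos"],s["orientation"],s["contact_force"])
r.servo_line([c[0],c[1],.345],speed=.15)
s=r.sense();print(s["clock"],s["opening"],s["gripper_force"],s["contact_force"])
r.reach([.5742,-.1178,.345],[180,0,194])
s=r.sense();print(s["clock"],s["tcp_pos"],s["orientation"],s["contact_force"])
S,T=snap("side"),snap("top")
a=cv2.resize(S["frame"][110:230,205:325],None,fx=5,fy=5,interpolation=2)
cv2.imwrite("pics/c3.png",a[:,:,::-1])
E
```

```text
5.875 0.013562589608909935 29.997340142726898 [0.43269036 0.27427605 0.2344452 ] [-1.79995585e+02 -4.87515744e-03 -1.57700662e+02] [ 0.99752164  0.51490949 -0.14394477]
6.7583 0.01367118986762731 29.996826946735382 [ 0.31923338 -0.26247872 -2.95452656]
8.3 [ 0.57427364 -0.11674153  0.34499853] [ 1.79971357e+02  8.30981312e-03 -1.65920131e+02] [-0.04202118 -0.26219002 -1.72615811]
```

View pics/c3.png

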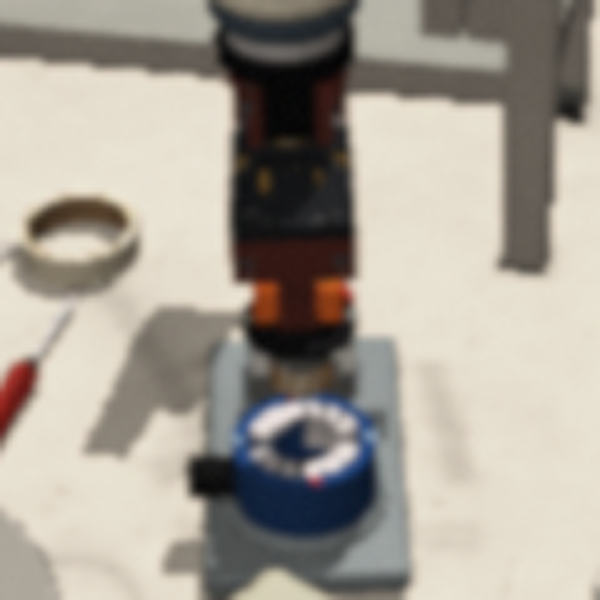

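The cartridge is held upright, with orange at (254–280, 300) and (316–347, 300) on either side of the finger at (298, 270), and the mouth just below at (303,440). Next I'll check the along-bar offset numerically.

```bash
python3 - <<'E'
from h import *
S=snap("side"); p=r.sense()["tcp_pos"]; x=np.array([np.cos(np.radians(14)),np.sin(np.radians(14)),0])
b=np.array([p[0],p[1],p[2]-.163-.0075])   # nominal bar centre
m=mask(S,(7,120,90),(20,255,255),(250,160,282,180)); ys,xs=np.nonzero(m)
g=b+np.array([-np.sin(np.radians(14)),np.cos(np.radians(14)),0])*.007
print("orange cols",xs.min(),xs.max(),np.bincount(xs-250),"expected ends",proj(S,g+.026*x),proj(S,g-.026*x))
f=b-np.array([0,0,.016]); print("flange exp",proj(S,f+.034*x),proj(S,f-.034*x))
for y in range(173,181): print(y,S["hsv"][y,250:282,2])
u=np.array([.5742,-.1178,.07]);print("mouth ctr exp",proj(S,u))
E
```

```text
orange cols 255 273 [0 0 0 0 0 2 8 9 8 8 7 0 0 0 0 0 0 0 8 8 8 9 9 6] expected ends [254.78569629 170.63813061] [273.17133627 169.99857172]
flange exp [252.27916899 173.77432615] [276.01435917 172.94466844]
173 [148 146 137 111  89  89 109 122 124 116  91  66  51  50  50  50  51  65
  92 115 124 125 114  94  94 133 188 221 230 231 230 231]
174 [141 139 128  98  71  66  79  90  89  82  68  55  48  47  48  46  47  53
  66  76  80  79  73  61  62 104 171 215 230 230 230 231]
175 [147 160 156 114  60  35  41  48  45  41  39  38  37  38  38  38  37  37
  36  34  32  33  34  32  39  91 167 215 230 231 231 231]
176 [159 189 192 146  72  24  17  17  18  15  19  23  22  23  22  22  24  22
  19  15  15  16  23  25  38  98 170 209 221 222 222 222]
177 [160 194 200 158  89  34  12  12  10  11  12  15  13  13  13  13  13  15
  17  15  17  21  24  26  47  99 152 180 187 188 188 188]
178 [151 175 180 156 106  55  24  14  11  10  11  11  12  12  12  12  17  19
  22  22  24  25  28  41  65 105 141 159 162 162 163 162]
179 [152 164 166 155 121  78  50  30  18  12  13  11  11  10  12  13  18  24
  25  22  27  37  55  74  93 118 142 154 155 155 154 155]
180 [155 160 160 152 130 104  86  67  44  27  16  14  13  11  12  15  18  23
  22  22  35  62  92 110 120 131 145 153 157 156 156 154]
mouth ctr exp [265.36786501 196.79127227]
```

```bash
python3 - <<'E'
from h import *
a=np.radians(14); c=np.array([.5742,-.1178])+.0008*np.array([np.cos(a),np.sin(a)])
r.grab(45)
r.reach([*c,.31],[180,0,194]); f0=r.sense()["contact_force"]
for z in(.29,.282,.278,.275,.2725,.271):
    r.servo_line([*c,z],[180,0,194],speed=.06); s=r.sense(); f=s["contact_force"]-f0
    print(round(s["clock"],2),z,s["tcp_pos"].round(4),f.round(2),s["torque"].round(2))
    if abs(f[2])>12 or np.hypot(f[0],f[1])>12: break
E
```

```text
9.42 0.29 [ 0.5749 -0.1176  0.2898] [ 0.47 -0.45 -0.16] [ 0.11 -0.14 -0.02]
9.7 0.282 [ 0.5748 -0.1176  0.2814] [ 0.3  -0.68 -0.48] [ 0.07 -0.15  0.02]
9.95 0.278 [ 0.5749 -0.1176  0.2777] [-0.68  0.03  0.29] [ 0.08 -0.11 -0.04]
10.2 0.275 [ 0.5749 -0.1176  0.2747] [ 0.18 -0.13  0.03] [ 0.09 -0.09  0.06]
10.45 0.2725 [ 0.5749 -0.1176  0.2722] [-0.6   0.52 -0.14] [ 0.09 -0.12 -0.06]
10.7 0.271 [ 0.575  -0.1176  0.2709] [-0.34 -0.46  0.32] [ 0.09 -0.1   0.06]
```

```bash
python3 - <<'E'
from h import *
a=np.radians(14); c=np.array([.5742,-.1178])+.0008*np.array([np.cos(a),np.sin(a)])
for z in(.269,.266,.2635,.2615):
    r.servo_line([*c,z],[180,0,194],speed=.04); s=r.sense()
    print(round(s["clock"],2),s["tcp_pos"].round(4),s["contact_force"].round(2),s["torque"].round(2))
    if s["contact_force"][2]>22: break
E
```

```text
10.95 [ 0.5751 -0.1177  0.27  ] [-0.28  0.45  3.33] [ 0.14 -0.    0.01]
11.2 [ 0.5751 -0.1176  0.2671] [-1.14 -0.46  5.69] [ 0.16  0.18 -0.02]
11.45 [ 0.5751 -0.1177  0.2648] [-0.69  0.65  7.01] [0.22 0.26 0.02]
11.7 [ 0.5751 -0.1176  0.2631] [-2.54  0.93  8.13] [ 0.24  0.37 -0.02]
```

```bash
python3 - <<'E'
from h import *
a=np.radians(14); c=np.array([.5742,-.1178])+.0008*np.array([np.cos(a),np.sin(a)])
def show(): 
    s=r.sense(); print(round(s["clock"],2),s["tcp_pos"].round(4),s["orientation"].round(1),s["contact_force"].round(2),s["torque"].round(2),round(s["opening"],4)); return s
r.servo_line([*c,.2598],[180,0,194],speed=.04); show()
for k in(8,16,24,36,48,60,72,78,81):
    r.servo_line([.5742,-.1178,.2598],[180,0,194-k],speed=.04); s=show()
    if abs(s["torque"][2])>1 or s["contact_force"][2]>25 or np.hypot(*s["contact_force"][:2])>20: break
E
```

```text
11.95 [ 0.5751 -0.1176  0.2616] [-1.799e+02  1.000e-01 -1.660e+02] [-2.17  1.49  8.08] [ 0.26  0.45 -0.02] 0.0135
12.24 [ 0.5746 -0.1179  0.262 ] [-179.9    0.2 -174. ] [ 0.2  -0.11  8.28] [ 0.17  0.05 -0.03] 0.014
12.53 [ 0.5747 -0.1179  0.262 ] [-179.9    0.2  178. ] [-0.94 -0.2   9.27] [ 0.05  0.02 -0.01] 0.0137
12.82 [ 0.5747 -0.118   0.2621] [-180.     0.2  170. ] [-0.39 -0.49  7.59] [ 0.02  0.02 -0.01] 0.0137
13.18 [ 0.5747 -0.118   0.2621] [180.    0.2 158. ] [-0.46  0.22  8.49] [ 0.04 -0.07 -0.03] 0.0138
13.54 [ 0.5747 -0.118   0.2621] [179.9   0.2 146. ] [-0.29  0.02  7.72] [ 0.02 -0.02 -0.04] 0.0136
13.9 [ 0.5747 -0.118   0.2621] [179.9   0.2 134. ] [ 0.1  -0.77  9.15] [ 0.04 -0.09 -0.05] 0.0137
14.26 [ 0.5747 -0.118   0.2621] [179.8   0.2 122. ] [-0.04  0.45  8.06] [-0.01 -0.01 -0.03] 0.0139
14.52 [ 0.5747 -0.118   0.2621] [179.8   0.2 116. ] [ 0.2  -0.9   8.31] [-0.01 -0.01 -0.  ] 0.0138
14.77 [ 0.5747 -0.118   0.2621] [179.8   0.2 113. ] [-0.88 -0.12  7.75] [-0.01  0.02 -0.05] 0.0136
```

```bash
python3 - <<'E'
from h import *
def show(): 
    s=r.sense(); print(round(s["clock"],2),s["tcp_pos"].round(4),s["orientation"].round(1),s["contact_force"].round(2),s["torque"].round(2),round(s["opening"],4)); return s
for k in(83,85,86.5):
    r.servo_line([.5742,-.1178,.2598],[180,0,194-k],speed=.04); s=show()
    if abs(s["torque"][2])>.35: break
k=min(k,82)
r.servo_line([.5742,-.1178,.2598],[180,0,194-k],speed=.04); show()
for z in(.262,.264,.266,.268):
    r.servo_line([.5742,-.1178,z],[180,0,194-k],speed=.02); show()
E
```

```text
15.02 [ 0.5746 -0.118   0.2621] [1.798e+02 1.000e-01 1.110e+02] [-0.54 -0.53  8.67] [-0.05 -0.01 -0.03] 0.0136
15.27 [ 0.5746 -0.118   0.262 ] [1.798e+02 1.000e-01 1.090e+02] [-1.2  -0.03  8.65] [-0.15  0.17  0.36] 0.0137
15.52 [ 0.5746 -0.118   0.262 ] [1.798e+02 1.000e-01 1.120e+02] [ 0.36 -0.56  7.71] [-0.03  0.08  0.02] 0.0133
15.78 [ 0.5746 -0.118   0.2641] [1.798e+02 1.000e-01 1.120e+02] [-0.98 -0.09  7.06] [-0.07 -0.01  0.04] 0.0136
16.02 [ 0.5746 -0.118   0.2658] [1.798e+02 1.000e-01 1.120e+02] [-0.24  0.16  6.39] [-0.07 -0.07  0.07] 0.0139
16.27 [ 0.5747 -0.118   0.2663] [1.799e+02 1.000e-01 1.120e+02] [ 5.74 -2.06  0.27] [-0.37 -1.11  0.04] 0.0136
16.52 [ 0.5748 -0.1181  0.2665] [1.799e+02 1.000e-01 1.120e+02] [ 8.62 -3.16 -6.53] [-0.48 -1.8   0.04] 0.0139
```

The stop was felt and the upward travel is blocked at the pocket height (0.2665 m), so the pins are locked. I'll release, back off and look.

```bash
python3 - <<'E'
from h import *
r.servo_line([.5742,-.1178,.2663],[180,0,112],speed=.02)
r.let_go(); r.wait(.2)
r.servo_line([.5742,-.1178,.36],[180,0,112],speed=.15)
r.reach([.42,-.03,.36],[180,0,112]); print(r.sense()["clock"])
S,T=snap("side"),snap("top")
OR=((5,120,90),(20,255,255))
mt=mask(T,*OR,(285,160,345,215)); ms=mask(S,*OR,(240,170,295,225))
print(tri(T,cen(mt)[0],S,cen(ms)[0]),axis(T,mt,.105)[1],axis(S,ms,.105)[1])
def red(s,b): return mask(s,(0,150,70),(4,255,255),b)|mask(s,(172,150,70),(180,255,255),b)
rt,rs=red(T,(345,165,380,205)),red(S,(262,160,285,178)); print("knob",tri(T,cen(rt)[0],S,cen(rs)[0]))
a=np.hstack([cv2.resize(C["frame"][y:y+75,x:x+95],None,fx=4,fy=4,interpolation=2) for C,x,y in((T,285,150),(S,225,155))])
cv2.imwrite("pics/c4.png",a[:,:,::-1])
E
```

```text
19.7
(array([ 0.57528558, -0.11950779,  0.09596767]), np.float64(0.001286760185215854)) 112.25441611214849 108.5608109996485
knob (array([ 0.58272936, -0.24016294,  0.08027981]), np.float64(0.0007895766862383317))
```

View pics/c4.png

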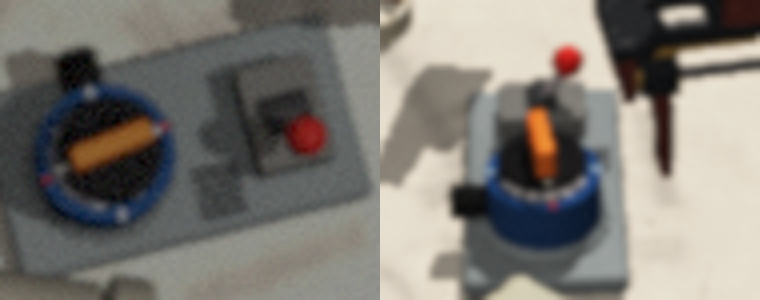

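The bar lies along the red marks at a height of 0.096 m, so the cartridge is locked; the knob is still off at (305,135) in the left half. Before using the switch I'll check the shelf clearance.

```bash
python3 - <<'E'
from h import *
S,T=snap("side"),snap("top")
print("upper corner",tri(T,(421,229),S,(328,47)),"lower shelf",tri(T,(440,216),S,(308,120)),"leg foot",onz(S,310,161,0),onz(S,300,130,.1))
q=r.inverse_kinematics([.53,-.2525,.30],[180,0,104]); print(q)
E
```

```text
upper corner (array([ 0.43627607, -0.25885027,  0.47606069]), np.float64(0.01645033864613846)) lower shelf (array([ 0.49127076, -0.39506062,  0.18053585]), np.float64(0.000829496466607944)) leg foot [ 4.82995032e-01 -4.22091727e-01  1.11022302e-16] [ 0.52763987 -0.45983771  0.1       ]
[-28.79393786   3.48058744  82.93247135   0.          93.58694122
 -42.79393786]
```

```bash
python3 - <<'E'
import cv2
a=cv2.imread("pics/side0.png")[0:200,200:400]; cv2.imwrite("pics/c5.png",cv2.resize(a,None,fx=3,fy=3))
E
```

```text
(no output)
```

View pics/c5.png

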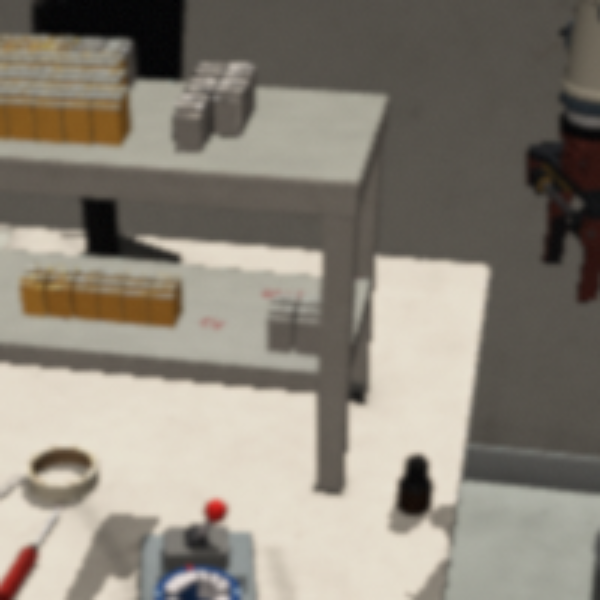

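The upper shelf board sits in from the leg foot at (320,490), about (0.49,-0.41), which leaves 15 cm to the knob. I'll push the switch with closed fingers.

```bash
python3 - <<'E'
from h import *
a=np.radians(14); ux=np.array([np.cos(a),np.sin(a)]); pv=np.array([.6032,-.2345])
r.grab(10)
P=lambda d,z:[*(pv+d*ux),z]
r.reach(P(-.078,.34),[180,0,104]); r.servo_line(P(-.078,.253),speed=.12)
f0=r.sense()["contact_force"]; print(r.sense()["clock"],f0)
r.servo_line(P(-.055,.253),speed=.06)
for d in np.arange(-.050,.013,.004):
    r.servo_line(P(d,.253),speed=.06); s=r.sense(); f=s["contact_force"]-f0
    fx=-f[:2]@ux; print(round(s["clock"],2),round(d,3),round((s["tcp_pos"][:2]-pv)@ux,4),f.round(1),round(fx,1))
    if fx>8: break
r.servo_line(P(d-.05,.253),speed=.12); r.servo_line(P(d-.06,.34),speed=.2)
r.reach([.42,-.03,.36],[180,0,104])
S,T=snap("side"),snap("top"); print(r.sense()["clock"])
def red(s,b): return mask(s,(0,150,70),(4,255,255),b)|mask(s,(172,150,70),(180,255,255),b)
rt,rs=red(T,(345,150,385,205)),red(S,(245,155,290,178)); k=tri(T,cen(rt)[0],S,cen(rs)[0]); print("knob",k,"along",(k[0][:2]-pv)@ux)
a=np.hstack([cv2.resize(C["frame"][y:y+75,x:x+95],None,fx=4,fy=4,interpolation=2) for C,x,y in((T,285,150),(S,225,155))])
cv2.imwrite("pics/c6.png",a[:,:,::-1])
E
```

```text
23.0917 [-0.82355973 -1.12082806 -0.02854949]
23.88 -0.05 -0.0499 [ 0.8  0.7 -0.2] -0.9
24.12 -0.046 -0.0459 [0.2 1.2 0. ] -0.5
24.38 -0.042 -0.042 [-0.8  1.2  1.6] 0.5
24.62 -0.038 -0.038 [-0.7  0.5  2. ] 0.5
24.88 -0.034 -0.0338 [0.8 1.2 1.1] -1.1
25.12 -0.03 -0.0296 [1.  0.8 0.1] -1.1
25.38 -0.026 -0.0257 [0.8 1.7 0.6] -1.2
25.62 -0.022 -0.0217 [ 0.9  1.7 -0.2] -1.3
25.88 -0.018 -0.0177 [1.  0.7 0.9] -1.1
26.12 -0.014 -0.0137 [0.4 0.5 0.6] -0.5
26.38 -0.01 -0.0097 [0.4 1.1 2.5] -0.7
26.62 -0.006 -0.0057 [0.8 1.  1.2] -1.0
26.88 -0.002 -0.0018 [ 1.6  2.  -0.7] -2.0
27.12 0.002 0.0008 [-8.7 -0.8  2.3] 8.6
29.375
knob (array([ 0.6240343 , -0.23032727,  0.07902556]), np.float64(0.00048360033143648616)) along 0.02122490502328157
```

View pics/c6.png

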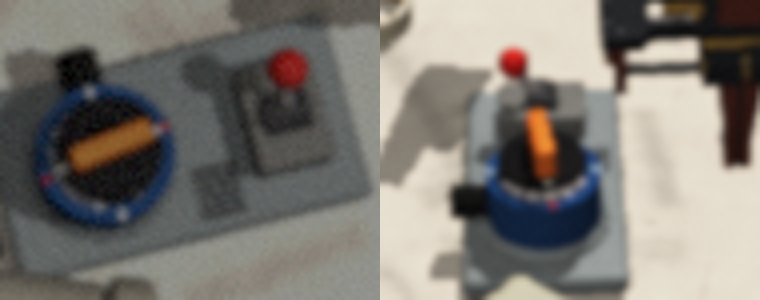

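The knob now leans to the far side, at (288,70) in the left half, 21 mm past the pivot with the stop felt. The bar is still on the red marks, so I'm handing in.

```bash
python3 -c "
from station import r
print(r.hand_in())"
```

```text
the job is handed in; nothing more can be done
None
```

The cartridge is locked in the mouth, the switch was then flipped fully over, neither bottle was touched, and the job was handed in at about 29 s; the hand-in returned no verdict.

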